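# Nip up the clamp bolt of the stake holder in short spanner strokes

## Task

Take the red-handled ring spanner from its wooden rests and tighten the big hex bolt of the green stake holder (clockwise seen from above) until the yellow marks line up, then nip it against its stop with a push of about 10 N on the red handle for half a second. Two green ribs allow only a short swing, so lift and reseat the spanner for each stroke; do not force it against ribs or stop, and do not turn the bolt with the gripper. Then lay the spanner back on both rests of its rack, as it lay before, and leave the other things alone.

Things in the scene. Friction and masses are not known exactly. Their poses are not given: they have to be found in the camera images.
- holder: green cast stake holder, fixed. Origin at bench height on the bolt's vertical axis, z up; -x is the middle of the open window in which the spanner handle swings. Front block under the bolt ends 34 mm from the axis towards -x; its top is at 40 mm, and there the seated ring rests. Behind (+x) a block 55 mm high to x = 130 mm carries a steel stake 115 mm high at x = 98 mm.
- ribs: two upright green ribs on the holder, same frame, 96 mm high, 32 to 64 mm out from the bolt axis: with the ring on the bolt they stop the handle where it points 42 degrees to either side of the holder's -x. Side walls 60 mm high stand behind them within 85 mm of the axis.
- bolt (a joint): turn of the hex bolt, rad; grows clockwise seen from above (tightening); -2.2 to -1.5 at the start, 0 at its hard stop (tight; yellow marks on head and washer then meet on the -x side). Steady friction 0.3 N m (3 N at the grip); at the stop 7 to 15 N there. At value q the bolt's yaw in the holder's frame is -q, and the spanner fits at that yaw plus any multiple of 60 degrees.
- bolt_top (a point): centre of the top of the dark hex head, 64 mm above the bench; turns with the bolt. Head 34 mm across flats, 42 to 64 mm high, its top 6 mm bevelled on all six sides down to 27 mm across flats, as a lead-in.
- spanner: loose straight ring spanner, about 0.28 kg, 16 mm thick. Origin: centre of the ring's underside, z up. Hexagonal ring 35.6 mm across inner flats (0.8 mm free each side of the bolt, about 5 degrees of play either way), corners on +x and -x, 48 mm across outside. Handle 14 mm wide runs to -x, ending 160 mm from the origin, with a red sleeve.
- grip (a point): place to grip the spanner: middle of the red part of the handle, 105 mm from the ring's centre and half way up its thickness; free on both sides and below, on the rack and on the bolt.
- rack: fixed wooden rack. Origin at bench height; two level rests, 18 mm wide along x, 100 mm long along y, tops 30 mm above the bench, centred at x = -40 and -151 mm in its frame, on a base 8 mm thick. The spanner lies across both, its x along the rack's x, its origin within 10 mm of the rack's origin in plan and 30 mm above the bench.
- hammer: bystander: hammer
- small_wrench: bystander: small wrench, too small for the bolt
- screwdriver: bystander: screwdriver
- mandrel: bystander: upright steel ring mandrel, 120 mm high
- jar: bystander: amber jar 75 mm high
- mallet: bystander: wooden mallet
- offcut: bystander: copper plate
Things that resemble listed ones, but are neither listed nor needed, are in the scene too. Leave any black look-alike of the rack alone.

How it is judged:
By the outcome, as a careful person would: the job done as asked, in the order asked, and still so for the second after the job is handed in, with the robot touching nothing.
It also fails if it takes over 72 s, if anything falls off the work surface, if the arm or the gripper's body presses on something with over 40 N, if the wrist force passes 120 N, or if a joint passes its speed limit or range.

## Robot

A 7-joint arm with a two-finger parallel gripper is mounted at the origin on the work surface. World frame = base frame: x ahead of the robot, y to its left, z up, the work surface at z = 0. Lengths are in m, angles in rad, forces in N, time in s.
With the tool pointing down it reaches from about 0.4 to 0.9 m from the base axis. Payload 5.5 kg.
Tool frame: the origin (TCP) lies on the centre line of the jaws, within the pads' length; the fingertips stand 8 mm ahead of it and the grasp point (between the pads) lies 11 mm behind it (tip_reach is the distance from the TCP to the fingertips, in m); z points along the fingers, y is the line along which they close (so a half turn about z gives the same grasp; the last joint's range is limited). The gripper opens to 85 mm and grips with 20 to 120 N. Pads are 22 mm wide; open, the fingers measure 114 mm over their backs; the gripper's body (76 mm by 85 mm) begins 54 mm behind the grasp point. The pads swing forward as they close: fully open they stand 13 mm farther back than shut.
Start: joints at [-0.95, 0.501, -0.427, 1.55, 0.221, 1.138, -0.21], TCP at [0.228, 0.609, 0.239] pointing down, gripper open.
Joint ranges: [-2.88, 2.88], [-0.31, 2.03], [-1.54, 1.56], [0.2, 2.42], [-1.41, 4.55], [0.19, 2.02], [-2.57, 2.57]. Speed limits (rad/s): [2.57, 2.57, 3.14, 3.14, 3.14, 3.14, 3.14].

## Interface

Orientations are given as a unit quaternion [x, y, z, w].
In Python, from cell import move_ptp, move_straight, set_joints, gripper_to, pause, solve_ik, read_state, camera, camera_info, PlanningError, finish_job, tip_reach gives the robot as it stands. Calls block until the motion is done:
- move_ptp(position, orientation): joint-space move of the TCP to a pose.
- move_straight(position, frame=None, rate=0.15, force_limit=None): straight line of the TCP; frame=None keeps the orientation; rate is the mean speed in m/s. With force_limit (N) it stops when the force on the tool has changed by that much, and returns True; else False.
- set_joints(angles): joint-space move.
- gripper_to(opening, newtons=None): finger opening in m; newtons is the grip in N (None keeps the last); returns when the fingers have stopped.
- pause(seconds).
- solve_ik(position, orientation): joint angles nearest the present ones, or None.
- read_state(): the state.
- camera(name): name is "side" or "top" or "wrist"; returns (picture, depth): 420x560x3 uint8, red, green, blue; 420x560 float32, m along the optical axis (not along the pixel's ray), 0 where there is no reading.
- camera_info(name): a dict with "camera_matrix" (3x3 intrinsics, pixels), "extrinsics" (4x4, takes a point from camera to world coordinates). Camera axes: x right, y up, looking along -z (the intrinsics and any distortion apply to the point x, -y, -z); pixel columns grow to the right and rows downward; lengths in m; the calibration is good to about 2 mm. The wrist camera is an equidistant fisheye: a pixel r from the principal point sees the ray r / f radians off the axis. A picture is of the moment at which its call begins: read the wrist's pose just before it. camera_info takes no time and is no camera call; for the wrist camera it gives the pose at the moment of the call.
A pose or a line that the arm cannot do raises PlanningError and nothing moves.
- finish_job(): hands the job in; it is judged then, once.
The state is a dict: "time": time; "joint_positions": joint angles; "dq": joint speeds; "joint_torque": joint torques, N m; "tool_pos": TCP position; "orientation": TCP orientation; "contact_force": force on the tool from outside, world axes, zero at the start; "moment": the same for the moment, N m; "opening": finger opening in m; "grip_force": force on a finger pad.
Only numpy, scipy, OpenCV 4.12 (cv2) and the standard library are available. Lean on these libraries where they do the work, as an engineer would, in place of code of your own. Each camera call takes 0.05 s, during which the arm holds its last target. There are 200 camera calls.

## Working session

There is one attempt and no reset: what is moved stays moved. The work goes in short steps, each a Python script; the robot and the scene stay as the last script left them, time stands still between calls to the robot, and variables do not carry over. Pictures are saved under pics/ and viewed, at most 10 in all, crops included, and the job is handed in when it is done.

```bash
ls; mkdir -p pics
python3 - <<'E'
from cell import *
import cv2,numpy as np
for n in ["top","side"]:
    p,d=camera(n); cv2.imwrite(f"pics/{n}0.png",p[:,:,::-1]); np.savez(f"{n}0.npz",p=p,d=d)
    i=camera_info(n); print(n,i)
print(read_state()['time'],tip_reach)
E
```

```text
pics
top {'camera_matrix': array([[387.65328949,   0.        , 280.38452026],
       [  0.        , 387.65328949, 209.91447812],
       [  0.        ,   0.        ,   1.        ]]), 'extrinsics': array([[ 0.02168228,  0.97882054, -0.20356874,  0.2995445 ],
       [-0.99976324,  0.02160064, -0.00262315,  0.00287392],
       [ 0.00182962,  0.20357742,  0.97905714,  1.2177852 ],
       [ 0.        ,  0.        ,  0.        ,  1.        ]])}
side {'camera_matrix': array([[458.49986773,   0.        , 274.70964818],
       [  0.        , 458.49986773, 211.67610938],
       [  0.        ,   0.        ,   1.        ]]), 'extrinsics': array([[ 0.84042298,  0.29150258, -0.45685387,  0.00460779],
       [-0.54179722,  0.47067954, -0.69635949, -0.8078573 ],
       [ 0.01204118,  0.83275868,  0.55350519,  0.73788766],
       [ 0.        ,  0.        ,  0.        ,  1.        ]])}
0.1 0.008
```

View pics/top0.png

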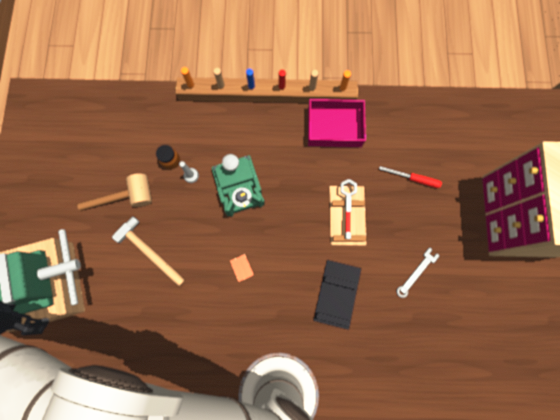

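View pics/side0.png

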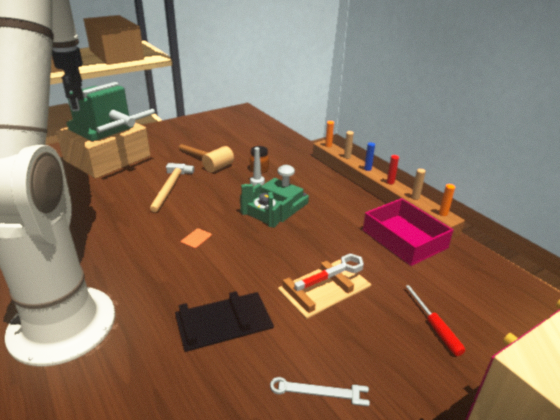

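Candidates for the spanner (top view):
- Red-handled ring spanner on the wooden rack: ring (348,187), red sleeve (348,222). This is my choice.
- Screwdriver with a red handle at (425,181): rejected.
- Small wrench, plain steel, at (418,272): rejected.
- Red peg at (282,80): rejected.

The black rack at (338,294) is the look-alike. The holder is at (240,190), with its bolt near (241,197). I'll check with one close crop and measure.

```bash
cat > h.py <<'E'
from cell import *
import cv2,numpy as np
def rays(info,px,fish=False):
    K=info['camera_matrix'];T=info['extrinsics'];px=np.atleast_2d(px).astype(float)
    x=(px[:,0]-K[0,2])/K[0,0];y=(px[:,1]-K[1,2])/K[1,1]
    if fish:
        r=np.hypot(x,y)+1e-12;s=np.sin(r)/r
        v=np.c_[x*s,-y*s,-np.cos(r)]
    else: v=np.c_[x,-y,-np.ones_like(x)]
    return T[:3,3],v@T[:3,:3].T,v
def onplane(info,px,z,fish=False):
    o,v,_=rays(info,px,fish); return o+v*((z-o[2])/v[:,2])[:,None]
def cloud(info,d,fish=False):
    h,w=d.shape;u,v=np.meshgrid(np.arange(w),np.arange(h))
    o,r,c=rays(info,np.c_[u.ravel(),v.ravel()],fish)
    P=o+r*(d.ravel()/-c[:,2])[:,None]; P[d.ravel()<=0]=np.nan
    return P.reshape(h,w,3)
def project(info,P,fish=False):
    K=info['camera_matrix'];T=info['extrinsics'];c=(np.atleast_2d(P)-T[:3,3])@T[:3,:3]
    x,y,z=c[:,0],-c[:,1],-c[:,2]
    if fish:
        r=np.hypot(x,y);k=np.arctan2(r,z)/np.maximum(r,1e-12)
    else: k=1/z
    return np.c_[K[0,0]*x*k+K[0,2],K[1,1]*y*k+K[1,2]]
def down(yaw): # tool pointing down, tool y axis (closing) at world angle yaw
    from scipy.spatial.transform import Rotation as R
    y=np.array([np.cos(yaw),np.sin(yaw),0]);z=np.array([0,0,-1.]);x=np.cross(y,z)
    return R.from_matrix(np.c_[x,y,z]).as_quat()
E
python3 - <<'E'
from h import *
f=np.load("top0.npz");p,d=f['p'],f['d'];i=camera_info("top");C=cloud(i,d)
hsv=cv2.cvtColor(p,cv2.COLOR_RGB2HSV)
for n,(u,v) in dict(ring=(348,181),red=(348,222),bolt=(241,197),stake=(230,162),scr=(425,181),mandrel=(187,172)).items(): print(n,C[v,u].round(3))
red=((hsv[...,0]<6)|(hsv[...,0]>174))&(hsv[...,1]>150)&(hsv[...,2]>90)
m=red.copy();m[:,:330]=0;m[:,366:]=0;m[:205]=0;m[245:]=0
Q=C[m];Q=Q[~np.isnan(Q[:,0])];print('red',len(Q),np.median(Q,0),Q.min(0),Q.max(0))
g=(hsv[...,0]>60)&(hsv[...,0]<95)&(hsv[...,1]>80);g[:,:200]=0;g[:,280:]=0
Q=C[g];Q=Q[~np.isnan(Q[:,0])];print('green',len(Q),Q.mean(0),Q.min(0),Q.max(0))
c=cv2.resize(p[140:260,200:380],None,fx=4.4,fy=4.4,interpolation=cv2.INTER_CUBIC);cv2.imwrite("pics/crop.png",c[:,:,::-1])
E
```

```text
ring [ 0.642 -0.205  0.04 ]
red [ 0.51  -0.202  0.047]
bolt [0.576 0.127 0.067]
stake [0.67  0.159 0.118]
scr [ 0.654 -0.456  0.018]
mandrel [0.652 0.297 0.068]
red 79 [ 0.50975753 -0.19968998  0.04623257] [ 0.48110528 -0.20639062  0.00316697] [ 0.54042455 -0.19486661  0.05213459]
green 1408 [0.62096489 0.14258698 0.05134463] [ 0.52878323  0.06016956 -0.00513755] [0.71564548 0.22485385 0.10127545]
```

View pics/crop.png

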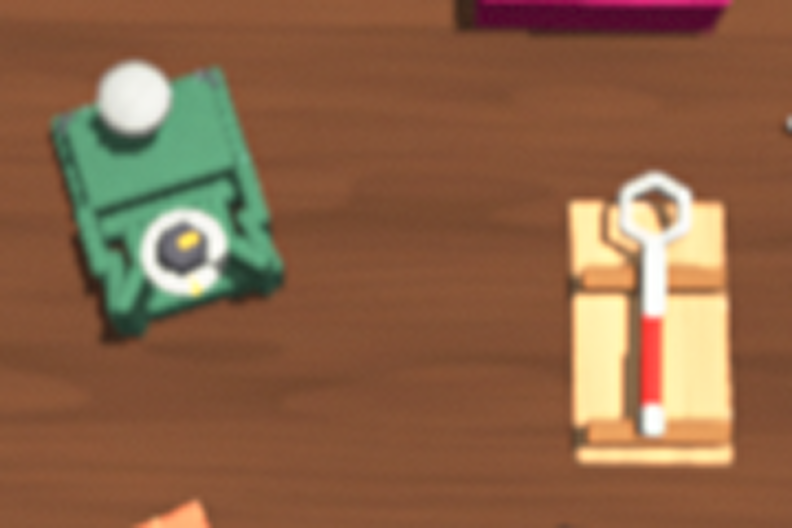

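The crop confirms the choice: hex ring at (655,208) and red sleeve at (652,360), lying across both rests of the wooden rack. The bolt head is at (183,247), with a yellow mark at (188,240) and the washer's mark at (197,290). Next I'll get closer views from the wrist.

Run:
```python
from h import *
def look(n,x,y,z,yaw):
    move_ptp([x,y,z],down(yaw)); s=read_state(); i=camera_info("wrist"); p,d=camera("wrist")
    np.savez(n+".npz",p=p,d=d,K=i['camera_matrix'],T=i['extrinsics']); cv2.imwrite(f"pics/{n}.png",p[:,:,::-1])
    print(n,s['time'],np.round(s['tool_pos'],4),np.round(s['joint_positions'],2));print(np.round(i['extrinsics'],3).tolist(),i['camera_matrix'][0],project(i,[x,y,.05],True))
look("w_bolt",0.50,0.10,0.26,np.pi/2)
look("w_rack",0.51,-0.20,0.22,np.pi/2)
```

```text
w_bolt 2.175 [0.4999 0.1012 0.26  ] [-0.06  0.21 -0.22  1.88  0.05  1.06  1.27]
[[-0.001, -0.946, -0.325, 0.417], [1.0, 0.0, -0.002, 0.102], [0.002, -0.325, 0.946, 0.395], [0.0, 0.0, 0.0, 1.0]] [325.1922621    0.         278.16912211] [[276.02535692 184.30462459]]
w_rack 3.3833 [ 0.5107 -0.198   0.2201] [ 0.34  0.31 -0.02  1.84  0.01  0.99  1.89]
[[-0.001, -0.946, -0.325, 0.428], [1.0, -0.0, -0.003, -0.198], [0.002, -0.325, 0.946, 0.355], [0.0, 0.0, 0.0, 1.0]] [325.1922621    0.         278.16912211] [[274.89949317 193.02832637]]
```

View pics/w_bolt.png

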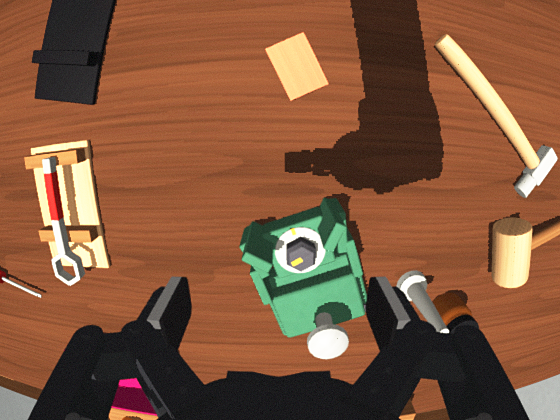

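View pics/w_rack.png

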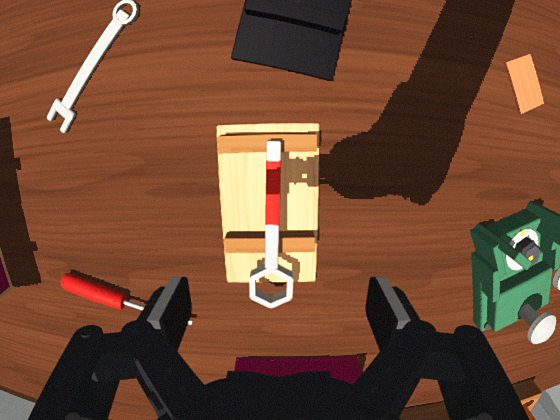

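The bolt view shows the bolt head at (301,252), with its yellow mark at (297,262) and the washer's mark at (294,231). The rack view shows the ring at (271,289) and the red sleeve at (273,190). Next I'll measure these.

```bash
cat > meas.py <<'E'
from h import *
def load(n):
    f=np.load(n+".npz"); return f['p'],f['d'],dict(camera_matrix=f['K'],extrinsics=f['T'])
def big(m):
    n,l,s,c=cv2.connectedComponentsWithStats(m.astype(np.uint8)); return l==1+np.argmax(s[1:,4])
def pix(m): v,u=np.nonzero(m); return np.c_[u,v]
E
python3 - <<'E'
from meas import *
p,d,i=load("w_rack");hsv=cv2.cvtColor(p,cv2.COLOR_RGB2HSV).astype(int);C=cloud(i,d,True)
H,S,V=hsv[...,0],hsv[...,1],hsv[...,2]
box=np.zeros_like(S,bool);box[120:320,215:325]=1
red=big(((H<8)|(H>172))&(S>170)&(V>60)&box)
wh=(S<45)&(V>90)&box
ring=big(wh&(np.arange(420)[:,None]>255))
print('depth z: red',np.nanmedian(C[red],0).round(4),'ring',np.nanmedian(C[ring],0).round(4))
for nm,P in (('red',onplane(i,pix(red),.046,True)),):
    c=cv2.minAreaRect((P[:,:2]*1e4).astype(np.float32)); print(nm,np.array(c[0])/1e4,np.array(c[1])/1e4,c[2])
# ring hole
sub=ring.astype(np.uint8);ct,hi=cv2.findContours(sub,cv2.RETR_CCOMP,cv2.CHAIN_APPROX_NONE)
for c,h in zip(ct,hi[0]):
    if cv2.contourArea(c)>60:
        P=onplane(i,c[:,0],.046,True)[:,:2]; e=cv2.minEnclosingCircle((P*1e4).astype(np.float32)); print('hole' if h[3]>=0 else 'outer',np.array(e[0])/1e4,e[1]/1e4,P.mean(0).round(4),P.min(0).round(4),P.max(0).round(4))
# handle centreline by rows
m=(red|(wh))
A=[]
for v in range(146,262,6):
    us=np.nonzero(m[v,255:290])[0]+255
    if len(us)>4: A.append([(us.min()+us.max())/2,v,len(us)])
A=np.array(A);P=onplane(i,A[:,:2],.046,True);k=np.polyfit(P[:,0],P[:,1],1);print('line',k,np.degrees(np.arctan(k[0])),'res',np.std(P[:,1]-np.polyval(k,P[:,0])),A[:,2])
tip=onplane(i,[[273,pix(big(wh&(np.arange(420)[:,None]<175)))[:,1].min()]],.046,True);print('tip',tip)
wood=(H>8)&(H<25)&(S>60)&(V>190)&box|0
# bolt
p,d,i=load("w_bolt");hsv=cv2.cvtColor(p,cv2.COLOR_RGB2HSV).astype(int);C=cloud(i,d,True)
H,S,V=hsv[...,0],hsv[...,1],hsv[...,2]
Z=C[...,2]; 
box=np.zeros_like(S,bool);box[225:280,270:330]=1
top=box&(Z>.058)&(Z<.070)
print('head depth',top.sum(),np.nanmedian(C[top],0).round(4))
yel=(H>20)&(H<35)&(S>120)&(V>120)&box
n,l,s,c=cv2.connectedComponentsWithStats(yel.astype(np.uint8));print(s.tolist(),c.tolist())
for k in range(1,n): print('yel',onplane(i,c[k],.064 if c[k][1]>245 else .042,True),np.nanmedian(C[l==k],0))
stk=(Z>.108)&(Z<.13);stk[:300]=0;stk[:,:290]=0;stk[:,360:]=0;e=np.nanmedian(C[stk],0);Q=onplane(i,pix(stk),.115,True);print('stake',stk.sum(),e,Q.mean(0),Q.min(0),Q.max(0))
c=p[195:365,230:400];cv2.imwrite("pics/c2.png",cv2.resize(c,None,fx=3.5,fy=3.5,interpolation=cv2.INTER_CUBIC)[:,:,::-1])
E
```

```text
depth z: red [ 0.5098 -0.202   0.0467] ring [ 0.6113 -0.2044  0.0461]
red [ 0.51133008 -0.20201802] [0.01361411 0.06443999] 89.47411346435547
outer [ 0.61238057 -0.20422686] 0.03327142028808594 [ 0.6123 -0.205 ] [ 0.5797 -0.2288] [ 0.6455 -0.1812]
hole [ 0.61850151 -0.20536726] 0.020057901000976562 [ 0.6183 -0.2062] [ 0.5991 -0.2232] [ 0.6385 -0.1869]
line [-0.02423701 -0.18994481] -1.3884066784070888 res 0.00023920203112532721 [14. 14. 14. 15. 15. 15. 14. 14. 14. 14. 14. 14. 14. 14. 14. 13. 12. 13.
 13.]
tip [[ 0.45885654 -0.20177764  0.046     ]]
head depth 696 [0.5787 0.1285 0.064 ]
[[0, 0, 560, 420, 235125], [290, 228, 5, 7, 18], [291, 258, 12, 8, 57]] [[279.49493248272194, 209.4857799043062], [292.5, 230.5], [296.29824561403507, 261.5263157894737]]
yel [[0.55724319 0.11912305 0.042     ]] [0.5569977  0.11961068 0.04240291]
yel [[0.58667789 0.12304114 0.064     ]] [0.58655696 0.12272701 0.06465683]
stake 790 [0.67021004 0.1595429  0.11333708] [0.66874423 0.15935712 0.115     ] [0.64669046 0.1379317  0.115     ] [0.69026503 0.18127744 0.115     ]
```

View pics/c2.png

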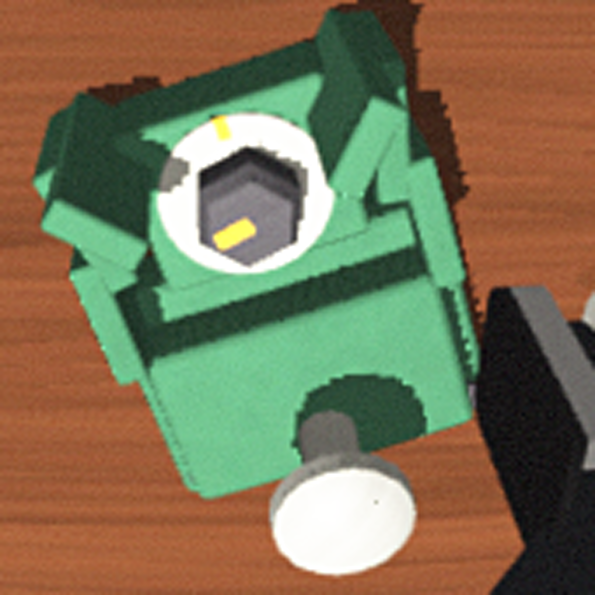

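The crop shows the head's top hexagon around (250,215). Its yellow bar is centred on (235,235) and lies toward −y/+x. The washer's mark is at (222,128), on the window side. Next I'll find the bolt centre and hex angle numerically.

Run:
```python
from meas import *
p,d,i=load("w_bolt");hsv=cv2.cvtColor(p,cv2.COLOR_RGB2HSV).astype(int);C=cloud(i,d,True)
H,S,V=hsv[...,0],hsv[...,1],hsv[...,2];Z=C[...,2]
box=np.zeros_like(S,bool);box[225:280,270:330]=1
zt=Z[box&(Z>.05)&(Z<.07)];print(np.histogram(zt,bins=np.arange(.05,.071,.002)))
def widths(P):
    a=np.radians(np.arange(0,180,1));n=np.c_[np.cos(a),np.sin(a)];q=P@n.T
    return np.quantile(q,.995,0)-np.quantile(q,.005,0)
def hexang(w): # flats normals mod 60
    s=np.array([w[k]+w[k+60]+w[k+120] for k in range(60)]);s=np.convolve(np.r_[s,s,s],np.ones(7)/7,'same')[60:120];return s.argmin(),s.min()/3,s.max()/3
for nm,m in (('depthtop',box&(Z>.0625)&(Z<.068)),('head54+',box&(Z>.054)&(Z<.068))):
    m=big(m);P=onplane(i,pix(m),.064,True)[:,:2] if nm=='depthtop' else C[m][:,:2]
    w=widths(P);e=cv2.minEnclosingCircle((P*1e4).astype(np.float32));print(nm,m.sum(),'mean',P.mean(0).round(4),'circ',np.array(e[0])/1e4,e[1]/1e4,'mid',((P.max(0)+P.min(0))/2).round(4),hexang(w))
yel=(H>18)&(H<38)&(S>90)&(V>110)&box&(np.arange(420)[:,None]>245)
P=onplane(i,pix(big(yel)),.064,True)[:,:2];r=cv2.minAreaRect((P*1e5).astype(np.float32));print('mark',np.array(r[0])/1e5,np.array(r[1])/1e5,r[2]); ev,vv=np.linalg.eigh(np.cov(P.T));print('dir',np.degrees(np.arctan2(*vv[::-1,1])))
# washer white disc on z=.042, holder back block yaw from green top z=.055
for zz in(.042,):
    w=big((S<40)&(V>150)&box);P=onplane(i,pix(w),zz,True)[:,:2];e=cv2.minEnclosingCircle((P*1e4).astype(np.float32));print('washer',np.array(e[0])/1e4,e[1]/1e4,np.nanmedian(C[w],0))
g=big((H>55)&(H<95)&(S>60)&(V>110)&(Z>.051)&(Z<.0575)&(C[...,0]>.58))
P=onplane(i,pix(g),.055,True)[:,:2];r=cv2.minAreaRect((P*1e5).astype(np.float32));print('block',g.sum(),np.array(r[0])/1e5,np.array(r[1])/1e5,r[2])
```

```text
(array([ 24,  26,  27,  30,  66,  93, 186, 325,  17,   9]), array([0.05 , 0.052, 0.054, 0.056, 0.058, 0.06 , 0.062, 0.064, 0.066,
       0.068, 0.07 ]))
depthtop 486 mean [0.582  0.1283] circ [0.5820748  0.12836061] 0.016121441650390624 mid [0.5819 0.1283] (np.int64(31), np.float64(0.02805209130194937), np.float64(0.030113638225358702))
head54+ 685 mean [0.5796 0.1281] circ [0.58206475 0.12862241] 0.018943235778808593 mid [0.582  0.1287] (np.int64(30), np.float64(0.03230763665783952), np.float64(0.03454473617276432))
mark [0.58658902 0.12337446] [0.00672561 0.0136125 ] 32.764617919921875
dir 122.72569980619348
washer [0.58304761 0.12834049] 0.03059272155761719 [0.57825488 0.12569151 0.04251555]
block 2880 [0.65727242 0.1540823 ] [0.06893367 0.10884933] 19.401994705200195
```

Measured so far:

| Item | Value |
|---|---|
| Spanner ring centre | about (0.618, −0.205) |
| Spanner yaw | −1.4° |
| Spanner grip point | (0.513, −0.202) |
| Handle tip to ring | 160 mm, as specified |
| Bolt top | (0.582, 0.128) |
| Holder yaw | about 19.6° |
| Bolt q | about −1.79, in range |

Next is an overhead check of the bolt plus an IK check of the strokes.

Run:
```python
from meas import *
B=np.array([.582,.1283]);hy=np.radians(19.6)
move_ptp([.66,.128,.2],down(np.pi/2));pause(.3)
s=read_state();i=camera_info("wrist");p,d=camera("wrist");np.savez("w_b2.npz",p=p,d=d,K=i['camera_matrix'],T=i['extrinsics'])
print(s['time'],np.round(s['tool_pos'],4),i['extrinsics'][:3,3])
hsv=cv2.cvtColor(p,cv2.COLOR_RGB2HSV).astype(int);C=cloud(i,d,True)
H,S,V=hsv[...,0],hsv[...,1],hsv[...,2];Z=C[...,2];near=np.hypot(C[...,0]-B[0],C[...,1]-B[1])<.03
def widths(P):
    a=np.radians(np.arange(0,180,1));n=np.c_[np.cos(a),np.sin(a)];q=P@n.T
    return np.quantile(q,.995,0)-np.quantile(q,.005,0)
for nm,m in (('top',near&(Z>.0625)&(Z<.068)),('head',near&(Z>.056)&(Z<.068))):
    m=big(m);P=onplane(i,pix(m),.064,True)[:,:2] if nm=='top' else C[m][:,:2]
    w=widths(P);t=np.array([w[k]+w[k+60]+w[k+120] for k in range(60)]);t=np.convolve(np.r_[t,t,t],np.ones(7)/7,'same')[60:120]
    print(nm,m.sum(),P.mean(0).round(4),((P.max(0)+P.min(0))/2).round(4),'corner yaw',(t.argmin()+30)%60,t.argmax(),t.min()/3,t.max()/3)
yel=(H>18)&(H<38)&(S>90)&(V>110)&near
n,l,st,c=cv2.connectedComponentsWithStats(yel.astype(np.uint8))
for k in range(1,n):
    if st[k,4]<10: continue
    P=onplane(i,pix(l==k),.064 if np.nanmedian(Z[l==k])>.055 else .043,True)[:,:2];ev,vv=np.linalg.eigh(np.cov(P.T));print('mark',st[k,4],np.nanmedian(Z[l==k]),P.mean(0).round(4),'dir',np.degrees(np.arctan2(*vv[::-1,1])))
for g in (1,-1):
    for h in (-40,-18,0,29,35):
        a=hy+np.radians(h);x=B-.105*np.array([np.cos(a),np.sin(a)])
        j=solve_ik([*x,.06],down(a+g*np.pi/2));print(g,h,None if j is None else np.round(j,2))
```

```text
5.0833 [0.6602 0.1267 0.2003] [0.5772293  0.12756799 0.33517161]
top 1058 [0.583  0.1284] [0.5831 0.1285] corner yaw 0 58 0.028821752779288654 0.030656254090669643
head 1403 [0.5828 0.1285] [0.5828 0.1282] corner yaw 1 1 0.03346855967269236 0.03574051030869923
mark 31 0.04284096697985834 [0.5578 0.1196] dir -158.04278939783416
mark 107 0.06473723900753431 [0.586  0.1234] dir 120.69792491695667
1 -40 [-0.3   0.49 -0.1   2.03  0.08  0.63  0.76]
1 -18 [-0.17  0.47 -0.17  2.07  0.13  0.61  1.17]
1 0 [-0.06  0.47 -0.22  2.07  0.17  0.61  1.52]
1 29 [ 0.1   0.51 -0.3   2.02  0.24  0.65  2.06]
1 35 [ 0.13  0.52 -0.32  2.    0.26  0.66  2.17]
-1 -40 [-1.3   1.08  1.35  2.06 -1.21  1.17 -1.3 ]
-1 -18 [-0.7   0.51  0.47  2.09 -0.38  0.63 -1.51]
-1 0 [-0.58  0.49  0.41  2.09 -0.33  0.62 -1.18]
-1 29 [-0.41  0.51  0.32  2.03 -0.26  0.64 -0.64]
-1 35 [-0.37  0.52  0.3   2.01 -0.24  0.64 -0.54]
```

The two bolt measurements agree: centre (0.5826, 0.1284), corner yaw about 1°, mark direction about −59°. The IK branch +90° covers the whole window. Now I'll grasp the spanner, lift it and check it in the grip.

```bash
cat >> h.py <<'E'
def rd(): 
    s=read_state(); return np.array(s['tool_pos']),np.array(s['contact_force']),s
def goto(p,q,rate=.15,tol=.0004,n=2,fl=None):
    p=np.array(p,float);r=move_straight(p,q,rate,fl)
    if r: return True
    c=p.copy()
    for _ in range(n):
        pause(.12);e=p-rd()[0]
        if np.abs(e).max()<tol: break
        c=c+e;move_straight(c,q,.05)
    return False
E
python3 - <<'E'
from meas import *
y=np.radians(-1.4);q=down(y+np.pi/2);G=[.513,-.2024]
gripper_to(.05,20)
move_ptp([*G,.10],q)
goto([*G,.027],q,rate=.1)
t,f,s=rd();print('at',t.round(4),f.round(2),s['time'])
gripper_to(0,90);pause(.1)
t,f,s=rd();print('gripped',t.round(4),s['opening'],s['grip_force'],f.round(2))
move_straight([t[0],t[1],.14],q,.15);pause(.3)
t,f,s=rd();i=camera_info("wrist");p,d=camera("wrist");np.savez("w_held.npz",p=p,d=d,K=i['camera_matrix'],T=i['extrinsics'],t=t)
cv2.imwrite("pics/held.png",p[:,:,::-1])
print('lifted',t.round(4),s['opening'],f.round(2),s['orientation'],s['time'])
E
```

```text
at [ 0.513  -0.2024  0.0269] [ 0.03 -0.55 -0.16] 8.5917
gripped [ 0.513  -0.2025  0.027 ] 0.012546036593569612 88.03421974182129 [-1.05  0.53  3.46]
lifted [ 0.5126 -0.2023  0.1392] 0.012545328782499398 [ 0.7  -0.65 -2.59] [ 1.21809128e-02  9.99925549e-01  2.57758627e-04 -6.75165446e-04] 10.325
```

View pics/held.png

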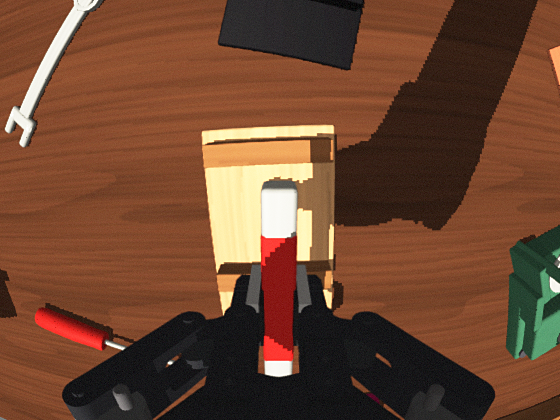

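The spanner is held level between the pads, with the tip at about (280,182) and the red sleeve straight up the middle. Next I'll measure the handle's line, tip and tilt in the grip.

Run:
```python
from meas import *
p,d,i=load("w_held");t=np.load("w_held.npz")['t'];hsv=cv2.cvtColor(p,cv2.COLOR_RGB2HSV).astype(int);C=cloud(i,d,True);Z=C[...,2]
S,H,V=hsv[...,1],hsv[...,0],hsv[...,2]
top=(Z>.145)&(Z<.175);top[:175]=0;top[370:]=0;top[:,:255]=0;top[:,305:]=0
red=((H<8)|(H>172))&(S>150)&top;wh=(S<50)&(V>120)&top
m=big(red|wh);Q=C[m]
k=np.polyfit(Q[:,0],Q[:,2],1);print('tilt deg',np.degrees(np.arctan(k[0])),'z at tcp',np.polyval(k,t[0]),'tcp z',t[2])
A=[]
for v in range(195,350,8):
    us=np.nonzero(m[v])[0]
    A.append([(us.min()+us.max())/2,v])
zt=t[2]+.019
P=onplane(i,A,zt,True);kk=np.polyfit(P[:,0],P[:,1],1);print('yaw',np.degrees(np.arctan(kk[0])),'y at tcp',np.polyval(kk,t[0])-t[1],'res',np.std(P[:,1]-np.polyval(kk,P[:,0])))
P=onplane(i,pix(m),zt,True);print('tip x rel',np.quantile(P[:,0],.002)-t[0])
P=onplane(i,pix(big(red)),zt,True);print('red x rel',P[:,0].min()-t[0],P[:,0].max()-t[0])
```

```text
tilt deg 0.042527972464912085 z at tcp 0.1587673788350546 tcp z 0.13919602529471373
yaw -1.5558411424859622 y at tcp 0.0006699169569374108 res 0.00023052768797332104
tip x rel -0.05359027525592852
red x rel -0.035101117969467466 0.031140742054916903
```

The grip is level and straight, with the ring 0.1055 m ahead of the TCP. Now I'll carry it to the bolt and seat it at world yaw 0.8°.

```bash
cat >> h.py <<'E'
B=np.array([.5826,.1277]);L=.1055;HY=np.radians(19.6)
def pose(a,z): # handle world yaw a (rad), TCP z
    return [*(B-L*np.array([np.cos(a),np.sin(a)])),z],down(a+np.pi/2)
def seat(a,z0=.072,fl=12):
    p,q=pose(a,z0);goto(p,q,.12)
    p,q=pose(a,.0365);r=move_straight(p,q,.04,fl);pause(.1)
    t,f,s=rd();print('seat',r,'t',t.round(4),'err',(t-p).round(4),'f',f.round(1),'m',np.round(s['moment'],2),'time',round(s['time'],2));return t
E
python3 - <<'E'
from h import *
a=np.radians(.8);p,q=pose(a,.14);move_straight(p,q,.3)
p,q=pose(a,.08);goto(p,q,.15)
print(rd()[0].round(4),rd()[1].round(2))
t=seat(a,.072)
p,d=camera("side");cv2.imwrite("pics/s1.png",cv2.resize(p[130:250,190:350],None,fx=5,fy=5,interpolation=cv2.INTER_CUBIC)[:,:,::-1])
E
```

```text
[0.4771 0.1262 0.0798] [ 0.39  0.07 -3.06]
seat False t [0.4773 0.1263 0.0368] err [0.0002 0.0001 0.0003] f [-2.4 -0.2  1.5] m [-0.08  0.31 -0.04] time 14.41
```

View pics/s1.png

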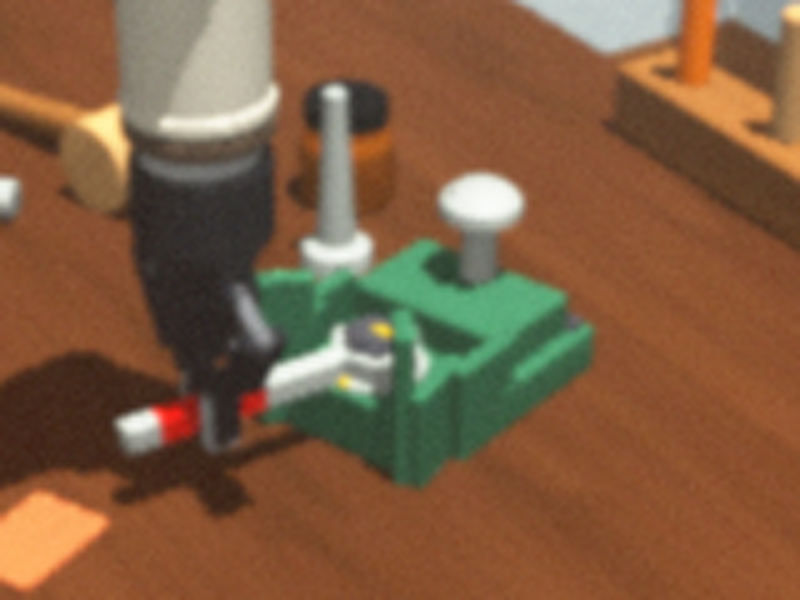

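The ring is seated around the head, and the head with its yellow mark stands proud at (375,330). TCP z is 0.0368, as expected. Now stroke 1, a short swing to 36° on the clockwise side.

```bash
cat >> h.py <<'E'
def stroke(a0,a1,z=.0372,step=5,lim=8.):
    """degrees world, swings the handle from a0 down to a1; stops on resisting force > lim; returns measured angle"""
    n=int(np.ceil(abs(a1-a0)/step));out=[]
    for a in np.linspace(a0,a1,n+1)[1:]:
        r=np.radians(a);p,q=pose(r,z);move_straight(p,q,.06)
        t,f,s=rd();ft=f[:2]@[np.sin(r),-np.cos(r)];fr=f[:2]@[np.cos(r),np.sin(r)]
        out.append((round(a,1),round(ft,1),round(fr,1),round(f[2],1)))
        if ft>lim: print('LIMIT');break
    print(out,'t',round(s['time'],2),'mz',round(s['moment'][2],2));return a
E
python3 - <<'E'
from h import *
stroke(.8,-16.4)
E
```

```text
[(np.float64(-3.5), np.float64(0.8), np.float64(-2.6), np.float64(-0.8)), (np.float64(-7.8), np.float64(-0.8), np.float64(-4.7), np.float64(-0.4)), (np.float64(-12.1), np.float64(-0.1), np.float64(-4.9), np.float64(-0.8)), (np.float64(-16.4), np.float64(-0.4), np.float64(-5.5), np.float64(-1.0))] t 15.59 mz -0.05
```

The tangential force reads about 0 with the arm at rest, so I can't tell yet whether the bolt turned. The next seating will tell: expected fit is 48.5° world if the bolt turned, and blocked near 20 mm high if it didn't.

Run:
```python
from h import *
p,q=pose(np.radians(-16.4),.072);move_straight(p,q,.1)
print(rd()[1].round(2))
for a in (5,27,48.5):
    p,q=pose(np.radians(a),.072);move_straight(p,q,.15)
t=seat(np.radians(48.5),.072,8)
```

```text
[-0.05  0.12 -2.97]
seat True t [0.5121 0.0485 0.0361] err [-0.0005 -0.0001 -0.0004] f [-0.9 -0.3  6.1] m [ 0.28 -0.16  0.03] time 19.66
```

It seated at full depth, so stroke 1 turned the bolt. Now the long stroke 2, a reseat, and stroke 3 until near the stop.

Run:
```python
from h import *
stroke(48.5,-16.4)
p,q=pose(np.radians(-16.4),.072);move_straight(p,q,.1)
for a in (5,27,48.5):
    p,q=pose(np.radians(a),.072);move_straight(p,q,.15)
t=seat(np.radians(48.5),.072,8)
if t[2]<.04: stroke(48.5,22)
i=camera_info("top");p,d=camera("top");np.savez("t2.npz",p=p,d=d)
```

```text
[(np.float64(43.5), np.float64(-0.6), np.float64(-2.0), np.float64(-1.1)), (np.float64(38.5), np.float64(-1.4), np.float64(-4.2), np.float64(-0.2)), (np.float64(33.5), np.float64(-1.8), np.float64(-4.6), np.float64(-0.1)), (np.float64(28.5), np.float64(-0.7), np.float64(-5.4), np.float64(-1.7)), (np.float64(23.5), np.float64(-1.4), np.float64(-5.4), np.float64(-0.1)), (np.float64(18.5), np.float64(0.8), np.float64(-5.0), np.float64(-0.1)), (np.float64(13.6), np.float64(0.2), np.float64(-4.8), np.float64(-0.5)), (np.float64(8.6), np.float64(0.7), np.float64(-4.7), np.float64(-1.2)), (np.float64(3.6), np.float64(1.0), np.float64(-5.1), np.float64(0.0)), (np.float64(-1.4), np.float64(0.3), np.float64(-5.4), np.float64(0.2)), (np.float64(-6.4), np.float64(0.3), np.float64(-4.7), np.float64(1.1)), (np.float64(-11.4), np.float64(1.1), np.float64(-5.9), np.float64(0.7)), (np.float64(-16.4), np.float64(1.5), np.float64(-5.9), np.float64(0.0))] t 23.55 mz -0.19
seat True t [0.5122 0.0485 0.0361] err [-0.0005 -0.0002 -0.0004] f [-1.5 -1.3  5.1] m [ 0.16 -0.11 -0.01] time 27.63
[(np.float64(44.1), np.float64(-1.3), np.float64(-1.7), np.float64(-2.1)), (np.float64(39.7), np.float64(-0.7), np.float64(-4.4), np.float64(0.5)), (np.float64(35.2), np.float64(-1.2), np.float64(-3.7), np.float64(-0.0)), (np.float64(30.8), np.float64(-1.0), np.float64(-5.8), np.float64(0.6)), (np.float64(26.4), np.float64(-0.5), np.float64(-5.5), np.float64(0.2)), (np.float64(22.0), np.float64(-0.8), np.float64(-6.0), np.float64(0.4))] t 29.32 mz -0.03
```

Stroke 3 is near its end. Now I'll creep to the stop, watching tangential force and torque about the bolt.

```bash
cat >> h.py <<'E'
def push(r):
    t,f,s=rd();ft=f[:2]@[np.sin(r),-np.cos(r)];d=t[:2]-B;T=d[0]*f[1]-d[1]*f[0]+s['moment'][2]
    return ft,T/.105,np.degrees(np.arctan2(-d[1],-d[0])),s['time']
E
python3 - <<'E'
from h import *
a=22.
while a>8:
    a-=1 if a>17 else .5
    r=np.radians(a);p,q=pose(r,.0372);move_straight(p,q,.03);pause(.05)
    o=push(r);print(round(a,1),np.round(o,2))
    if max(o[:2])>5: break
E
```

```text
21.0 [-0.2   0.68 21.19 29.68]
20.0 [-0.3   0.44 20.19 29.98]
19.0 [ 0.76  2.03 19.21 30.28]
18.0 [ 0.7   1.7  18.18 30.58]
17.0 [ 0.84  1.75 17.19 30.88]
16.5 [ 0.12  1.81 16.75 31.18]
16.0 [ 0.47  1.94 16.25 31.48]
15.5 [ 1.25  2.59 15.77 31.78]
15.0 [ 0.95  2.13 15.25 32.08]
14.5 [ 2.75  3.68 14.76 32.38]
14.0 [ 1.5   2.81 14.24 32.67]
13.5 [ 1.82  2.89 13.76 32.98]
13.0 [ 0.81  2.07 13.26 33.28]
12.5 [ 1.65  4.3  12.89 33.58]
12.0 [ 3.1   6.43 12.53 33.88]
```

The stop is at about 13° world, as predicted. Now I'll push tangentially with orientation held, until about 10 N, and hold.

Run:
```python
from h import *
r=np.radians(12.5);td=np.array([-np.sin(r),np.cos(r)]);p0,_=pose(r,.0372);q=down(np.radians(12.8)+np.pi/2)
x=.0009
for k in range(25):
    p=np.array(p0);p[:2]+=td*x;move_straight(p,q,.02);pause(.08)
    o=np.mean([push(r) for _ in range(1)],0);print(round(x*1e3,2),np.round(o,2))
    m=(o[0]+o[1])/2
    if m>9.3: break
    x+=.0004 if m<7 else .0002
for k in range(7): pause(.1);print(np.round(push(r),2))
```

```text
0.9 [ 3.6   3.32 12.73 34.21]
1.3 [ 4.01  3.47 12.7  34.54]
1.7 [ 3.83  3.35 12.66 34.88]
2.1 [ 5.51  4.9  12.62 35.21]
2.5 [ 6.43  6.26 12.58 35.54]
2.9 [ 5.97  5.49 12.52 35.88]
3.3 [ 7.52  6.52 12.49 36.21]
3.5 [ 8.82  7.7  12.46 36.54]
3.7 [ 9.07  7.83 12.45 36.88]
3.9 [ 8.44  7.84 12.43 37.21]
4.1 [ 8.79  7.81 12.39 37.54]
4.3 [10.01  8.83 12.38 37.88]
[ 9.45  8.38 12.37 37.98]
[ 8.47  7.02 12.38 38.08]
[ 8.65  7.85 12.37 38.17]
[ 9.65  8.37 12.35 38.28]
[ 9.98  8.69 12.38 38.38]
[ 9.59  8.44 12.36 38.48]
[ 8.55  7.44 12.35 38.58]
```

The push is a bit low, so I'll add a little to sit mid-band, hold, then unload, lift clear and check the marks before racking.

Run:
```python
from h import *
r=np.radians(12.5);td=np.array([-np.sin(r),np.cos(r)]);p0,_=pose(r,.0372);q=down(np.radians(12.8)+np.pi/2)
for x in (.0048,.0053,.0056):
    p=np.array(p0);p[:2]+=td*x;move_straight(p,q,.02);pause(.05);o=push(r);print(x,np.round(o,2))
    if (o[0]+o[1])/2>11: break
for k in range(8): pause(.1);print(np.round(push(r)[:2],1),end=' ')
p,q=pose(np.radians(15.5),.0372);move_straight(p,q,.05);pause(.1);print('unl',np.round(push(np.radians(15.5)),2))
p,q=pose(np.radians(15.5),.14);move_straight(p,q,.12)
p,q=pose(np.radians(15.5),.16);p=np.array(p)+[-.03,-.12,0];move_straight(p,q,.25);pause(.2)
i=camera_info("wrist");im,d=camera("wrist");np.savez("w_chk.npz",p=im,d=d,K=i['camera_matrix'],T=i['extrinsics'])
uv=project(i,[B[0],B[1],.06],True)[0];print(uv,rd()[2]['time'],rd()[2]['opening'],rd()[0])
np.savez("uv.npz",uv=uv)
u,v=np.clip(uv,60,[500,360]).astype(int)
cv2.imwrite("pics/chk.png",cv2.resize(im[v-55:v+55,u-55:u+55],None,fx=5,fy=5,interpolation=cv2.INTER_CUBIC)[:,:,::-1])
```

```text
0.0048 [10.56  9.41 12.26 38.88]
0.0053 [10.65  8.39 12.19 39.17]
0.0056 [11.2   9.32 12.15 39.48]
[12.2 10.4] [11.4  9.2] [10.9  8.6] [10.3  7.8] [10.7  8.1] [11.5  9.6] [11.4  9.8] [11.1  9. ] unl [ 0.5   0.79 15.52 40.75]
[379.22808792 367.61876904] 42.6583 0.012411944917851903 [ 0.45097493 -0.01931785  0.15969447]
```

View pics/chk.png

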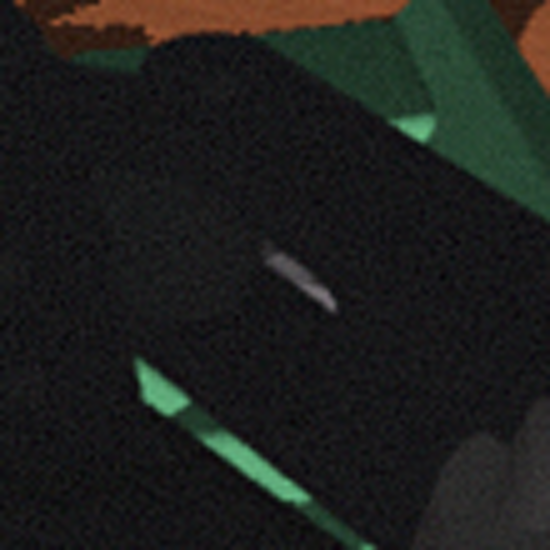

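The gripper's finger hides the bolt in that crop. I'll move on toward the rack and measure the yellow marks numerically from there, with the wrist and top cameras.

Run:
```python
from meas import *
q=down(np.radians(-1.4)+np.pi/2)
move_straight([.47,-.15,.16],q,.25);pause(.15)
for n,f in (("wrist",True),("top",False),("side",False)):
    i=camera_info(n);p,d=camera(n);np.savez("c_"+n+".npz",p=p,d=d,K=i['camera_matrix'],T=i['extrinsics'])
    hsv=cv2.cvtColor(p,cv2.COLOR_RGB2HSV).astype(int);H,S,V=hsv[...,0],hsv[...,1],hsv[...,2]
    u0=project(i,[*B,.06],f)[0].round(1);print(n,'bolt px',u0)
    w=np.zeros(H.shape,bool);a,b=u0.astype(int);R=22;w[max(b-R,0):b+R,max(a-R,0):a+R]=1
    y=(H>17)&(H<40)&(S>70)&(V>100)&w
    m,l,st,c=cv2.connectedComponentsWithStats(y.astype(np.uint8))
    C=cloud(i,d,f)
    for k in range(1,m):
        if st[k,4]>=2:
            z=np.nanmedian(C[l==k][:,2]);zz=.064 if z>.053 else .043
            P=onplane(i,c[k],zz,f)[0];dd=P[:2]-B;print(' mark',c[k].round(1),st[k,4],'z',round(float(z),4),P.round(4),'r',np.hypot(*dd).round(4),'ang',np.degrees(np.arctan2(dd[1],dd[0])).round(1))
print(rd()[2]['time'])
```

```text
wrist bolt px [524.2 305.9]
 mark [516.8 283.4] 5 z 0.043 [0.5614 0.1201 0.043 ] r 0.0225 ang -160.2
 mark [527.2 304.6] 36 z 0.0652 [0.5784 0.1276 0.064 ] r 0.0043 ang -178.2
top bolt px [241.1 195.6]
 mark [259.  182.5] 2 z 0.0002 [0.6303 0.0751 0.043 ] r 0.071 ang -47.8
 mark [241.5 196.8] 19 z 0.0654 [0.5777 0.1259 0.064 ] r 0.0052 ang -160.2
 mark [244.4 205.2] 5 z 0.0415 [0.5563 0.118  0.043 ] r 0.0281 ang -159.7
side bolt px [264.3 195.9]
 mark [266.  181.7] 3 z 0.0001 [0.6448 0.2186 0.043 ] r 0.1102 ang 55.6
 mark [246. 183.] 3 z -0.0002 [0.5892 0.2434 0.043 ] r 0.1159 ang 86.7
 mark [262.9 196.3] 15 z 0.063 [0.575  0.1227 0.064 ] r 0.0091 ang -146.6
 mark [259.  205.7] 7 z 0.0397 [0.5572 0.1147 0.043 ] r 0.0286 ang -153.0
43.6333
```

Top view: head mark at −160.2° and washer mark at −159.7° about the axis, so the marks line up. Now I'll lay the spanner back.

Run:
```python
from meas import *
q=down(np.radians(-1.4)+np.pi/2);G=[.513,-.2024]
move_straight([*G,.10],q,.15);goto([*G,.036],q,.08)
print(move_straight([*G,.026],q,.02,4),rd()[0].round(4),rd()[1].round(1))
gripper_to(.045,20);pause(.2)
t,f,s=rd();print(f.round(1),s['opening'])
move_straight([t[0],t[1],.12],q,.12)
move_ptp([.48,-.2,.25],q);pause(.2)
i=camera_info("wrist");p,d=camera("wrist");np.savez("w_end.npz",p=p,d=d,K=i['camera_matrix'],T=i['extrinsics'])
cv2.imwrite("pics/end.png",p[:,:,::-1])
hsv=cv2.cvtColor(p,cv2.COLOR_RGB2HSV).astype(int);H,S,V=hsv[...,0],hsv[...,1],hsv[...,2];C=cloud(i,d,True)
near=(np.abs(C[...,0]-.55)<.12)&(np.abs(C[...,1]+.2)<.04)&(C[...,2]>.035)
red=big(((H<8)|(H>172))&(S>170)&(V>60)&near);P=onplane(i,pix(red),.046,True)
r=cv2.minAreaRect((P[:,:2]*1e4).astype(np.float32));print('red',np.array(r[0])/1e4,r[1],r[2],'z',np.nanmedian(C[red][:,2]))
wh=(S<45)&(V>90)&near;Q=C[wh];print('white z',np.quantile(Q[:,2],[.1,.5,.9]),'x',Q[:,0].min(),Q[:,0].max(),rd()[2]['time'])
```

```text
True [ 0.5129 -0.2024  0.027 ] [-0.9  0.2  5.3]
[ 0.4 -0.   0.7] 0.04499942082778338
red [ 0.51107222 -0.2008948 ] (141.9279022216797, 648.8809814453125) 88.80425262451172 z 0.04670353558170259
white z [0.0441127  0.04698205 0.27664166] x 0.4591609640529865 0.6455629389757882 48.925
```

View pics/end.png

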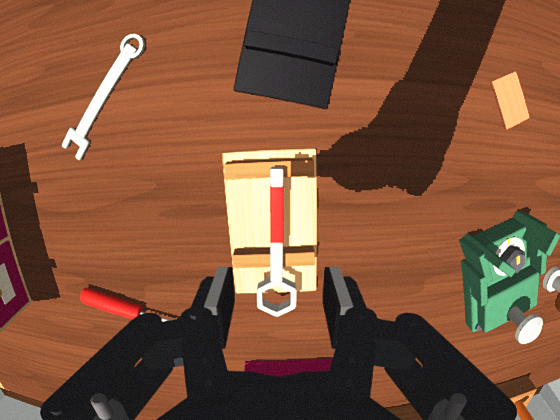

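The spanner is flat on both rests: ring at (277,296), sleeve at (277,213), tip over the rest at (277,172). Its pose matches the start within about 1 mm, and the gripper is clear.

```bash
python3 -c "
from cell import *
print(finish_job())"
```

```text
the job is handed in; nothing more can be done
None
```

The job is handed in: the bolt is tightened with its yellow marks lined up, it was nipped at the stop with about 10 N for over half a second, and the spanner is back on both rests within about 1 mm of where it lay, at about 49 s on the robot's clock.

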